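# Clamp the cover sheet to the standing clipboard

### The job

A breeze comes through the window: take the orange spring clamp off the wall of the wooden pencil tray and clip it upright, handles up, onto the middle of the top edge of the standing blue clipboard, so that its jaws pinch the clipboard and the clear cover sheet together. Set it far enough down that both jaw pads lie wholly below the edge, flat on the two faces, then let go. Leave the other things on the desk where they are.

Things in the scene. Friction and masses are not known exactly. Their poses are not given: they have to be found in the camera images.
- clamp: Orange spring clamp like a big clothes peg, 120 mm tall, 24 mm wide (y), 110 g; starts upright, clipped on the tray's wall. This body is its +x lever with the pivot pin. Origin: midway between the two jaw pads when they pinch 10 mm, at pad mid height. z up to the handles, x across the jaws (squeeze along it), y along the pivot. Squeezed, each lever tilts by half the joint value.
- clamp_lever (a joint): Angle between the clamp's levers, rad. 0: pads parallel, 10 mm apart, as on tray wall or clipboard. 0.4: handles squeezed to their stop, pads 28 mm apart. -0.15: shut on nothing. A spring closes the jaws: about 8 N at the pads at 0; about 13 N per handle, 40 mm above the pivot, holds 0.4. A grip of 25 to 40 N keeps it firmly at the stop.
- clamp_pivot (a point): Centre of the pivot pin, 45 mm above the clamp's origin, always midway between the levers. The handles are flat plates 16 to 67 mm above it, 24 mm wide; grip them 40 mm above it. Outer faces at 0 rad: 56 mm apart there, 67 mm at the top; at 0.4 rad parallel and 40 mm apart. The pin (radius 7 mm) is the bottom of the throat: an edge can come no nearer.
- jaw_a (a point): Centre of the inner face of the black rubber jaw pad on the +x lever, 45 mm below the pivot. Each pad is 16 mm high and 24 mm wide; the jaw tips end 8.5 mm below this point.
- jaw_b (a point): The same point of the jaw pad on the -x lever.
- tray: Wooden pencil tray, fixed, 120 x 190 mm (x, y). Origin under its centre, z up. Its -x wall (centred at x = -55 mm) is 10 mm thick, 190 mm long, 70 mm high and holds the clamp at the start: pads' centres 20 mm below its top, clamp's x axis along the tray's x, up to 45 mm from the wall's middle. Other walls 40 mm high.
- board: Blue clipboard standing on its long edge in a dark wooden foot (95 x 200 mm, up to 32 mm high), fixed. With the paper and clear cover on its +x face it is a slab 10 mm thick (x), 230 mm long (y), top edge level at 170 mm. Steel clip on the +x face, y = 84 to 119 mm, z = 60 to 140 mm. Origin under its centre, z up. Clipboard and tray may swap sides.
- board_edge_mid (a point): Middle of the clipboard's top edge (midway through the 10 mm thickness), 170 mm above the board's origin, axes as the board's. The clamp goes here.
- pencil_1: Yellow pencil lying on the desk, 182 mm long, 8 mm thick. Leave alone.
- pencil_2: Second yellow pencil, like the first. Leave alone.
- eraser: Grey eraser, 60 x 26 x 14 mm, lying in the tray (floor 10 mm thick). Leave alone.
- cup: Clear acrylic pencil cup, 76 mm wide, 100 mm high, empty. Origin under its centre. Leave alone.
- mug: Blue ceramic mug, 82 mm wide, 95 mm high, at the right. Leave alone.
- stapler: Red and black stapler, 150 mm long, 50 mm high, at the left. Leave alone.

How it is judged:
By the outcome, as a careful person would: the job done as asked, in the order asked, and still so for the second after the job is handed in, with the robot touching nothing.
It also fails if it takes over 42 s, if anything falls off the work surface, if the arm or the gripper's body presses on something with over 40 N, if the wrist force passes 120 N, or if a joint passes its speed limit or range.

### The arm

A 6-joint arm with a two-finger parallel gripper is mounted at the origin on the work surface. World frame = base frame: x ahead of the robot, y to its left, z up, the work surface at z = 0. Lengths are in m, angles in rad, forces in N, time in s.
With the tool pointing down it reaches from about 0.35 to 0.925 m from the base axis. Payload 6.4 kg.
Tool frame: the origin (TCP) lies on the centre line of the jaws, within the pads' length; the fingertips stand ahead of it and the grasp point (between the pads) lies 3 mm ahead of it (robot.tip_reach is the z of the fingertips in the tool frame, in m); z points along the fingers, y is the line along which they close (so a half turn about z gives the same grasp; the last joint's range is limited). The gripper opens to 85 mm and grips with 20 to 120 N. Pads are 22 mm wide; open, the fingers measure 114 mm over their backs; the gripper's body (76 mm by 85 mm) begins 54 mm behind the grasp point. The pads swing forward as they close: fully open they stand 13 mm farther back than shut.
Start: joints at [-1.492, 0.245, 1.558, -0, 1.339, -0.174], TCP at [0.163, -0.629, 0.253] pointing down, gripper open.
Joint ranges: [-3.13, 3.13], [-1.02, 2.26], [0.13, 2.54], [-0.95, 4.09], [0.21, 2.88], [-2.74, 2.74]. Speed limits (rad/s): [2.57, 2.57, 3.14, 3.14, 3.14, 3.14].

### API

Orientations are given as [roll, pitch, yaw] about the fixed x, y, z axes, in that order (R = Rz(yaw) Ry(pitch) Rx(roll)).
In Python, from bench import robot, imaging gives the robot as it stands.
- The arm moves only by the tool servo_tool, never from a script. Its argument "moves" is a list of rows, each a list of 7 numbers: the turn, a rotation vector about the tool's x, y, z in rad, then the shift along the tool's x, y, z in cm, then the opening, from -1 (shut) to 1 (fully open). In form: [[ax, ay, az, tx, ty, tz, grip], ...]. A call has exactly 8 rows; each row shifts and turns the commanded pose from where the row before left it, along the tool's axes as they then stand; what a row does not reach is not made up. A row lasts 1/10 s, in which the tool goes at most 50 mm and 8.59 degrees, less where a joint would pass 70% of its speed; a pose out of reach is approached as far as the arm can. A call with a gripper value outside its range is refused whole. The fingers move at their own pace and stop on an object; the grip force is fixed at half the most. Time passes only in rows, so rows that do not move let the fingers close, or fill a call up. It gives the time, the measured TCP pose, the force, the opening and the grip force at its end, in the units of the state.
- robot.observe(): the state, without advancing time (a new reading comes with each control period).
- imaging.read_camera(name): name is "scene" or "top" or "wrist"; returns the picture (420x560x3 uint8, red, green, blue); there is no depth.
- imaging.camera_model(name): a dict with "vfov" (degrees; the focal length in pixels is half the picture's height over the tangent of half this angle, whatever the lens; pixels are square), "cx", "cy" (the principal point, pixels), "origin" and "orientation" of the camera in the world. Camera axes: x right, y up, looking along -z (the intrinsics and any distortion apply to the point x, -y, -z); pixel columns grow to the right and rows downward; lengths in m; the calibration is good to about 2 mm. A picture is of the moment at which its call begins: read the wrist's pose just before it. camera_model takes no time and is no camera call; for the wrist camera it gives the pose at the moment of the call.
- robot.job_done(): hands the job in; it is judged then, once.
The state is a dict: "time": time; "qpos": joint angles; "joint_velocities": joint speeds; "joint_torque": joint torques, N m; "ee_pos": TCP position; "eef_rot": TCP orientation; "wrist_force": force on the tool from outside, world axes, zero at the start; "torque": the same for the moment, N m; "gripper_width": opening from 0.0 (shut) to 1.0 (fully open); "grip_force": force on a finger pad.
Only numpy, scipy, OpenCV 4.12 (cv2) and the standard library are available. Lean on these libraries where they do the work, as an engineer would, in place of code of your own. Each camera call takes 0.05 s, during which the arm holds its last target. There are 200 camera calls.

## Working session

There is one attempt and no reset: what is moved stays moved. The work goes in short steps, Python scripts to look and compute and a tool call to move; the robot and the scene stay as the last step left them, time stands still between calls to the robot, and variables do not carry over. Pictures are saved under pics/ and viewed, at most 12 in all, crops included, and the job is handed in when it is done.

Besides the shell and the picture viewer there is one more tool, called after "Call:" as name([rows], argument=value, ...), one row to a line, values as JSON. servo_tool: Moves the arm, as the interface text tells. Its arguments: {"type":"object","properties":{"moves":{"type":"array"}},"required":["moves"]}

```bash
mkdir -p pics; ls; python3 - <<'E'
from bench import robot, imaging
import cv2, numpy as np
ims=[]
for n in ["scene","top"]:
    im=imaging.read_camera(n); np.save(f"pics/{n}.npy",im)
    cv2.imwrite(f"pics/{n}0.png",im[:,:,::-1]); print(n,imaging.camera_model(n))
print(imaging.camera_model("wrist")); print(robot.observe(), robot.tip_reach)
E
```

```text
pics
scene {'vfov': 48.61145020247286, 'cx': 279.48660524249357, 'cy': 208.9021530943113, 'origin': array([ 1.08502905, -0.87710415,  0.76884359]), 'orientation': array([ 0.98212213, -0.01453129,  0.50147657])}
top {'vfov': 47.710944785490796, 'cx': 278.02901126396677, 'cy': 210.46756603745553, 'origin': array([ 0.50479511, -0.02202243,  1.57799954]), 'orientation': array([ 0.06779095, -0.00215971, -1.54548116])}
{'vfov': 62.030321796672325, 'cx': 270.82337011696353, 'cy': 217.06271230141536, 'origin': array([ 0.23477916, -0.61124105,  0.37263534]), 'orientation': array([-2.91660643e-01,  1.24887265e-03, -1.31890835e+00])}
{'time': 0.1, 'qpos': array([-1.49208992e+00,  2.45775751e-01,  1.55888918e+00,  3.68756587e-05,
        1.33872704e+00, -1.74077549e-01]), 'joint_velocities': array([-4.71122020e-05,  4.60112923e-04, -3.17156708e-03, -4.37617854e-04,
       -2.17032830e-03, -3.67282880e-04]), 'joint_torque': array([-5.19240996e-05, -4.30668783e+01, -3.27130151e+01, -1.27068765e-04,
        2.81578992e-03,  1.57839412e-05]), 'ee_pos': array([ 0.16255605, -0.62886335,  0.25227191]), 'eef_rot': array([-3.13982674e+00, -3.46970889e-04,  2.52775134e-01]), 'wrist_force': array([-0.74275356,  0.48097054, -0.11704059]), 'torque': array([-0.00044438,  0.01142747,  0.00709902]), 'grip_force': 0.0, 'gripper_width': 1.002813145350018} 0.022
```

View pics/scene0.png

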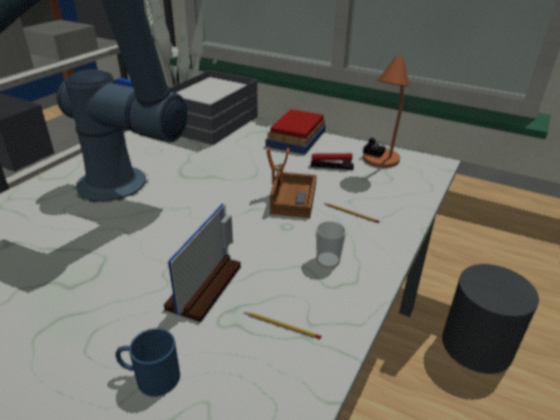

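View pics/top0.png

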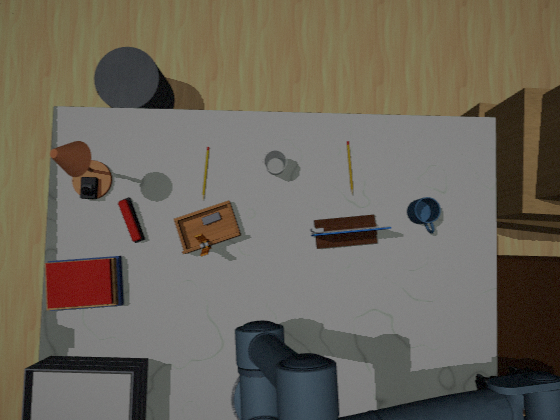

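The scene view shows the clamp on the tray wall at about (278,165) and the board's top edge running from (172,262) to (225,208). In the top view the tray is at about (209,227), the clamp at (203,244) and the board edge runs from (311,233) to (390,228).

```bash
cat > h.py <<'E'
import numpy as np, cv2
from scipy.spatial.transform import Rotation as R
def rays(m,uv,h=420):
    uv=np.atleast_2d(uv).astype(float); f=h/2/np.tan(np.radians(m["vfov"])/2)
    d=np.c_[(uv[:,0]-m["cx"])/f,-(uv[:,1]-m["cy"])/f,-np.ones(len(uv))]
    return R.from_euler("xyz",m["orientation"]).apply(d)
def onz(m,uv,z):
    d=rays(m,uv); o=np.array(m["origin"]); return o+d*((z-o[2])/d[:,2])[:,None]
def proj(m,P,h=420):
    f=h/2/np.tan(np.radians(m["vfov"])/2)
    p=R.from_euler("xyz",m["orientation"]).inv().apply(np.atleast_2d(P)-m["origin"])
    return np.c_[m["cx"]+f*p[:,0]/-p[:,2], m["cy"]-f*p[:,1]/-p[:,2]]
def meet(m1,uv1,m2,uv2):
    a,b=np.array(m1["origin"]),np.array(m2["origin"]); d,e=rays(m1,uv1)[0],rays(m2,uv2)[0]
    s=np.linalg.lstsq(np.c_[d,-e],b-a,rcond=None)[0]; p,q=a+s[0]*d,b+s[1]*e
    return (p+q)/2,np.linalg.norm(p-q)
E
python3 - <<'E'
import numpy as np,cv2
from h import *
from bench import imaging
t=np.load("pics/top.npy");s=np.load("pics/scene.npy")
a=cv2.resize(t[190:265,165:400],None,fx=3.4,fy=3.4,interpolation=cv2.INTER_CUBIC)
b=cv2.resize(s[140:320,160:325],None,fx=1.9,fy=1.9,interpolation=cv2.INTER_CUBIC)
c=np.zeros((600,800,3),np.uint8);c[:a.shape[0],:a.shape[1]]=a
b2=b[:340];c[258:258+b2.shape[0],:b2.shape[1]]=b2
d=cv2.resize(t[190:265,165:250],None,fx=4.5,fy=4.5,interpolation=cv2.INTER_CUBIC);c[258:258+d.shape[0],400:400+d.shape[1]]=d
cv2.imwrite("pics/c1.png",c[:,:,::-1])
m=imaging.camera_model("top")
print(onz(m,[[311,233],[390,228]],.17),onz(m,[[183,252],[174,219]],.07),onz(m,[[203,244]],.13))
E
```

```text
[[ 0.53603687 -0.12198602  0.17      ]
 [ 0.55679132 -0.35594084  0.17      ]] [[0.46796611 0.274428   0.07      ]
 [0.57165041 0.30706308 0.07      ]] [[0.49518793 0.20280911 0.13      ]]
```

View pics/c1.png

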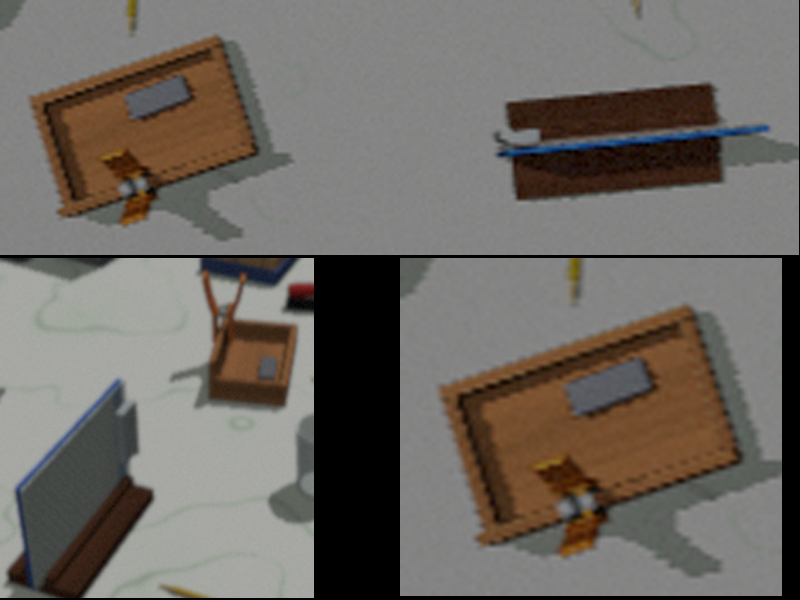

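The zoom shows the tray's clamp wall running from (183,253) to (241,235) in top-image pixels, with the clamp pin at about (204.6,245). The board edge matches the earlier reading. Next I work out the hover pose and go there.

```bash
python3 - <<'E'
from h import *
from bench import imaging,robot
m=imaging.camera_model("top")
w=onz(m,[[182.8,252.7],[240.6,234.9]],.07); y=(w[0]-w[1])[:2]; print(w,np.linalg.norm(y),"tray yaw",np.arctan2(-y[0],y[1]))
print("pivot",onz(m,[[204.6,244.9]],.095))
# tray floor-corner cross check: 40 mm walls far side
print(onz(m,[[165+(445-400)/4.5,190+(388-258)/4.5],[165+(690-400)/4.5,190+(308-258)/4.5]],.04))
E
```

```text
[[0.46574596 0.27497429 0.07      ]
 [0.5265755  0.0940038  0.07      ]] 0.19092027743150533 tray yaw 0.32426505952561213
pivot [[0.49228805 0.20316434 0.095     ]]
[[0.57342298 0.31038622 0.04      ]
 [0.63571512 0.13590845 0.04      ]]
```

Call:
servo_tool([
  [0,0,-0.14,0,0,-2,1],
  [0,0,-0.14,0,0,-2,1],
  [0,0,-0.14,0,0,-2,1],
  [0,0,-0.14,0,0,-2,1],
  [0,0,-0.14,0,0,-2,1],
  [0,0,-0.14,0,0,0,1],
  [0,0,-0.14,0,0,0,1],
  [0,0,-0.14,0,0,0,1],
])

```text
time: 0.9
ee_pos: [0.1626, -0.6292, 0.3528]
eef_rot: [-3.141, -0.001, 1.379]
wrist_force: [-0.4, 0.4, -0.3]
gripper_width: 1.001
grip_force: 0.0
```

Call:
servo_tool([
  [0,0,-0.14,0,0,0,1],
  [0,0,-0.14,0,0,0,1],
  [0,0,-0.1,0,0,0,1],
  [0,0,-0.1,0,0,0,1],
  [0,0,0,0,0,0,1],
  [0,0,0,0,0,0,1],
  [0,0,0,0,0,0,1],
  [0,0,0,0,0,0,1],
])

```text
time: 1.7
ee_pos: [0.1626, -0.6293, 0.3532]
eef_rot: [3.142, -0.0, 1.852]
wrist_force: [-0.0, 0.3, 0.1]
gripper_width: 0.999
grip_force: 0.0
```

Call:
servo_tool([
  [0,0,-0.043,0,0,0,1],
  [0,0,0,3.6,3.05,0,1],
  [0,0,0,3.6,3.05,0,1],
  [0,0,0,3.6,3.05,0,1],
  [0,0,0,3.6,3.05,0,1],
  [0,0,0,3.6,3.05,0,1],
  [0,0,0,3.6,3.05,0,1],
  [0,0,0,3.6,3.05,0,1],
])

```text
time: 2.5
ee_pos: [0.2847, -0.3206, 0.3534]
eef_rot: [3.141, 0.001, 1.894]
wrist_force: [0.5, 0.2, 0.3]
gripper_width: 0.999
grip_force: 0.0
```

Call:
servo_tool([
  [0,0,0,3.6,3.05,0,1],
  [0,0,0,3.6,3.05,0,1],
  [0,0,0,3.6,3.05,0,1],
  [0,0,0,3.6,3.05,0,1],
  [0,0,0,3.6,3.05,0,1],
  [0,0,0,3.6,3.05,0,1],
  [0,0,0,3.6,3.05,0,1],
  [0,0,0,3.6,3.05,0,1],
])

```text
time: 3.3
ee_pos: [0.424, 0.0306, 0.3537]
eef_rot: [3.14, 0.001, 1.895]
wrist_force: [1.6, -0.2, 0.3]
gripper_width: 1.0
grip_force: 0.0
```

Call:
servo_tool([
  [0,0,0,3.6,3.05,0,1],
  [0,0,0,3.6,3.05,0,1],
  [0,0,0,3.6,3.05,0,1],
  [0,0,0,3.5,3.0,0,1],
  [0,0,0,0,0,0,1],
  [0,0,0,0,0,0,1],
  [0,0,0,0,0,0,1],
  [0,0,0,0,0,0,1],
])

```text
time: 4.1
ee_pos: [0.4931, 0.2017, 0.3537]
eef_rot: [3.141, 0.0, 1.894]
wrist_force: [1.0, -0.2, 0.8]
gripper_width: 1.002
grip_force: 0.0
```

```bash
python3 - <<'E'
from h import *
from bench import imaging,robot
import json
m=imaging.camera_model("wrist"); im=imaging.read_camera("wrist")
np.save("pics/w1.npy",im); json.dump({k:np.array(v).tolist() for k,v in m.items()},open("pics/w1.json","w"))
cv2.imwrite("pics/w1.png",cv2.resize(im[:,:,::-1],(800,600))); print(m, robot.observe()["ee_pos"],proj(m,[[.494,.203,.095]]))
E
```

```text
{'vfov': 62.030321796672325, 'cx': 270.82337011696353, 'cy': 217.06271230141536, 'origin': array([0.47089206, 0.27071579, 0.47395999]), 'orientation': array([-0.29289092, -0.00076569,  0.32217309])} [0.49309362 0.20166831 0.35366599] [[270.99470341 179.7978737 ]]
```

View pics/w1.png

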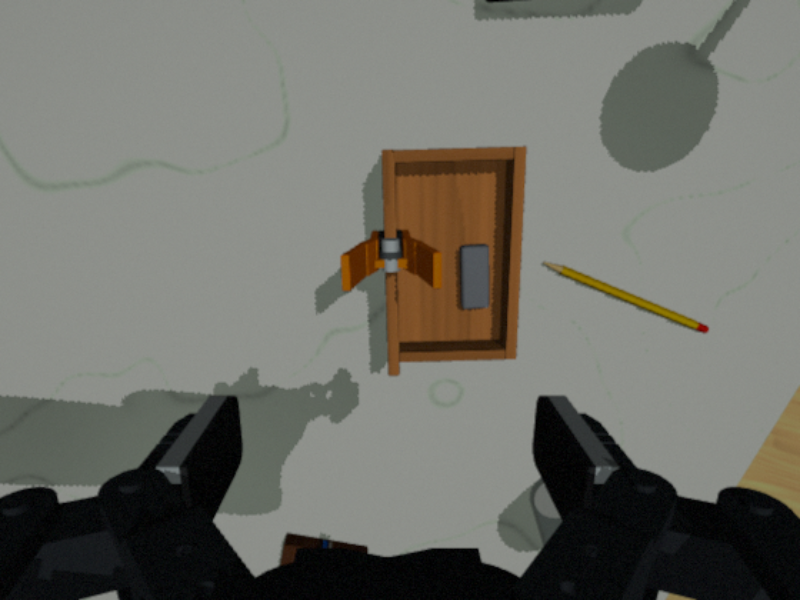

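The wrist view, as displayed at 800 px wide, shows the wall top from (389,152) to (393,374), the pin at about (391,256), and the handle tops at x = 342 and 442.

```bash
python3 - <<'E'
from h import *
import json
m=json.load(open("pics/w1.json")); im=np.load("pics/w1.npy")
w=onz(m,np.array([[389.3,151],[393.5,374]])*.7,.07); y=(w[0]-w[1])[:2]; a=np.arctan2(-y[0],y[1]); print(w,np.linalg.norm(y),"yaw",a)
# wall edges by colour on rows
hsv=cv2.cvtColor(im,cv2.COLOR_RGB2HSV)
for r in (118,125,135,225,240,255): 
    print(r,[tuple(hsv[r,c]) for c in range(264,284)][0:0], im[r,264:284].sum(1))
pin=onz(m,np.array([[391,256]])*.7,.1)[0]; hs=onz(m,np.array([[342,272],[442,268]])*.7,.16); print("pin",pin,"handles",hs,hs.mean(0))
mask=((hsv[:,:,0]<14)&(hsv[:,:,1]>215)&(hsv[:,:,2]>110)).astype(np.uint8); n,l,st,ce=cv2.connectedComponentsWithStats(mask); print([s for s in st[1:] if s[4]>15])
E
```

```text
[[0.47093418 0.27743673 0.07      ]
 [0.53386208 0.10140866 0.07      ]] 0.1869379591113235 yaw 0.3433298976925724
118 [] [293 291 296 224 200 210 200 209 224 229 234 234 153 122 134 145 152 155
 143 144]
125 [] [289 290 289 236 212 204 205 204 215 237 232 239 187 209 235 253 261 261
 252 254]
135 [] [292 298 296 254 216 205 200 208 217 232 236 247 202 209 232 250 260 255
 252 249]
225 [] [274 280 283 287 279 284 228 213 223 228 242 237 244 247 215 222 241 238
 253 249]
240 [] [283 279 281 281 279 275 285 246 213 226 234 238 239 241 246 153  75  90
  99  84]
255 [] [280 288 278 277 276 333 408 317 237 226 238 235 236 239 239 304 399 427
 429 426]
pin [0.49626647 0.20544199 0.1       ] handles [[0.4656526  0.19610075 0.16      ]
 [0.52568364 0.21888739 0.16      ]] [0.49566812 0.20749407 0.16      ]
[array([488, 227,   7,   5,  23], dtype=int32)]
```

```bash
python3 - <<'E'
from h import *
import json
m=json.load(open("pics/w1.json"))
w=onz(m,[[271.3,118],[271.5,125],[271.6,135],[273.9,225],[274.6,240],[274.7,255]],.07)
k,c=np.polyfit(w[:,1],w[:,0],1); print(np.arctan(-k), "wall x at y=.2055:",k*.2055+c)
E
```

```text
0.3492384469431449 wall x at y=.2055: 0.49529841953656145
```

Call:
servo_tool([
  [0,0,-0.024,0.3,0.4,0,1],
  [0,0,0,0,0,3.5,1],
  [0,0,0,0,0,3.5,1],
  [0,0,0,0,0,3,1],
  [0,0,0,0,0,2,1],
  [0,0,0,0,0,1,1],
  [0,0,0,0,0,0,1],
  [0,0,0,0,0,0,1],
])

```text
time: 4.95
ee_pos: [0.4968, 0.2069, 0.2246]
eef_rot: [3.14, 0.0, 1.92]
wrist_force: [0.9, 0.3, -0.2]
gripper_width: 1.001
grip_force: 0.0
```

```bash
python3 - <<'E'
from h import *
from bench import imaging,robot
m=imaging.camera_model("wrist"); im=imaging.read_camera("wrist")
cv2.imwrite("pics/w2.png",im[:,:,::-1]); s=robot.observe();print(s["ee_pos"],s["eef_rot"])
E
```

```text
[0.49698093 0.20701437 0.22501727] [3.13872382e+00 4.50051801e-04 1.91982896e+00]
```

View pics/w2.png

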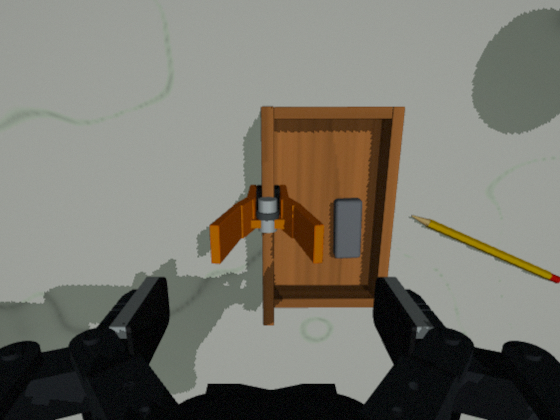

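The handles (211 to 323, mid 267) sit about 3.5 px left of the finger midline (270.5), which is about 2 mm. I correct that, descend and close.

Call:
servo_tool([
  [0,0,0,0,-0.2,0,1],
  [0,0,0,0,0,2.5,1],
  [0,0,0,0,0,2.5,1],
  [0,0,0,0,0,2,1],
  [0,0,0,0,0,1.7,1],
  [0,0,0,0,0,0,1],
  [0,0,0,0,0,0,1],
  [0,0,0,0,0,0,1],
])

```text
time: 5.8
ee_pos: [0.4952, 0.2064, 0.138]
eef_rot: [3.139, 0.0, 1.92]
wrist_force: [0.3, -0.6, -0.2]
gripper_width: 1.001
grip_force: 0.0
```

Call:
servo_tool([
  [0,0,0,0,0,0,-1],
  [0,0,0,0,0,0,-1],
  [0,0,0,0,0,0,-1],
  [0,0,0,0,0,0,-1],
  [0,0,0,0,0,0,-1],
  [0,0,0,0,0,0,-1],
  [0,0,0,0,0,0,-1],
  [0,0,0,0,0,0,-1],
])

```text
time: 6.6
ee_pos: [0.4941, 0.2062, 0.1362]
eef_rot: [-3.141, -0.0, 1.92]
wrist_force: [-0.4, 1.4, -2.1]
gripper_width: 0.449
grip_force: 66.6
```

```bash
python3 - <<'E'
from h import *
from bench import imaging,robot
im=imaging.read_camera("wrist")
cv2.imwrite("pics/w3.png",im[:,:,::-1]); s=robot.observe();print(s["ee_pos"],s["eef_rot"],s["gripper_width"],s["grip_force"],s["wrist_force"])
E
```

```text
[0.49412251 0.20618807 0.13626928] [-3.14153179e+00 -1.98395050e-05  1.91974657e+00] 0.4496983958617301 66.64644956588745 [-0.42561685  0.32420865 -1.44793385]
```

View pics/w3.png

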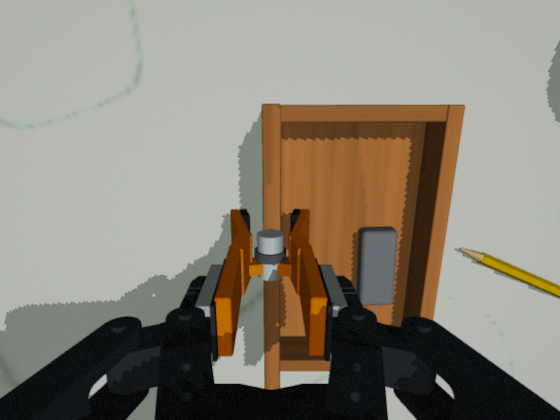

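The grip is firm at the stop (about 38 mm, 67 N) and centred, with the jaws open around the wall. Lifting now.

Call:
servo_tool([
  [0,0,0,0,0,-1,-1],
  [0,0,0,0,0,-2,-1],
  [0,0,0,0,0,-3,-1],
  [0,0,0,0,0,-4,-1],
  [0,0,0,0,0,-4,-1],
  [0,0,0,0,0,-4,-1],
  [0,0,0,0,0,-2,-1],
  [0,0,0,0,0,0,-1],
])

```text
time: 7.45
ee_pos: [0.4956, 0.2065, 0.3414]
eef_rot: [3.133, 0.001, 1.92]
wrist_force: [0.5, 0.2, -1.6]
gripper_width: 0.45
grip_force: 66.6
```

Call:
servo_tool([
  [0,0,0.13,0,0,0,-1],
  [0,0,0.13,0,0,0,-1],
  [0,0,0,-2,0.1,0,-1],
  [0,0,0,-4,0.1,0,-1],
  [0,0,0,-4.5,0.1,0,-1],
  [0,0,0,-4.5,0.1,0,-1],
  [0,0,0,-4.5,0.1,0,-1],
  [0,0,0,-4.5,0.1,0,-1],
])

```text
time: 8.25
ee_pos: [0.5206, -0.0338, 0.3345]
eef_rot: [-3.139, -0.001, 1.66]
wrist_force: [1.1, 0.4, -1.5]
gripper_width: 0.451
grip_force: 66.6
```

Call:
servo_tool([
  [0,0,0,-4.5,0.1,0,-1],
  [0,0,0,-4.5,0.1,0,-1],
  [0,0,0,-4.5,0.1,0,-1],
  [0,0,0,-4.3,0.1,0,-1],
  [0,0,0,-3,0.2,0,-1],
  [0,0,0,0,0,0,-1],
  [0,0,0,0,0,0,-1],
  [0,0,0,0,0,0,-1],
])

```text
time: 9.05
ee_pos: [0.5456, -0.2378, 0.3353]
eef_rot: [-3.14, -0.001, 1.661]
wrist_force: [0.7, -0.3, -0.4]
gripper_width: 0.448
grip_force: 66.6
```

```bash
python3 - <<'E'
from h import *
from bench import imaging,robot
import json
s=robot.observe();m=imaging.camera_model("wrist"); im=imaging.read_camera("wrist")
np.save("pics/w4.npy",im); json.dump({k:np.array(v).tolist() for k,v in m.items()},open("pics/w4.json","w"))
cv2.imwrite("pics/w4.png",cv2.resize(im[:,:,::-1],(800,600)));print(s["ee_pos"],s["eef_rot"],s["gripper_width"],s["grip_force"])
E
```

```text
[ 0.54559588 -0.23777384  0.3352987 ] [-3.14036130e+00 -1.39957591e-03  1.66076407e+00] 0.44845764642607 66.62132978439331
```

View pics/w4.png

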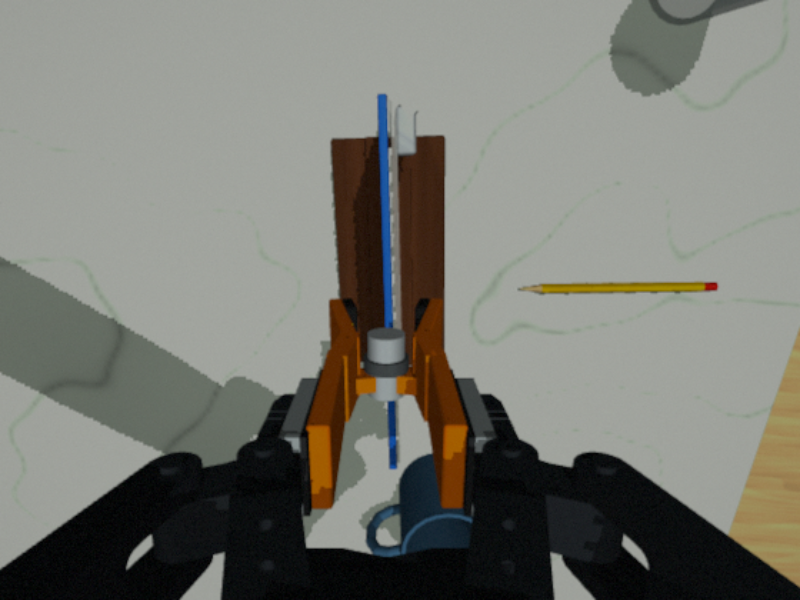

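The board's blue edge runs from (382,95) to (393,467), in 800 px coordinates, with the white paper and cover strip on its right. I zoom in to find the slab's limits.

```bash
python3 - <<'E'
from h import *
import json
im=np.load("pics/w4.npy");m=json.load(open("pics/w4.json"))
a=cv2.resize(im[60:160,255:305],None,fx=6,fy=6,interpolation=cv2.INTER_NEAREST)
b=cv2.resize(im[160:260,255:305],None,fx=6,fy=6,interpolation=cv2.INTER_NEAREST)
cv2.imwrite("pics/c2.png",np.hstack([a,b])[:,:,::-1])
hsv=cv2.cvtColor(im,cv2.COLOR_RGB2HSV)
bl=(hsv[:,:,0]>100)&(hsv[:,:,0]<125)&(hsv[:,:,1]>150)&(hsv[:,:,2]>90)
L=[];Q=[]
for r in list(range(72,205,12))+[310,318]:
    c=np.where(bl[r,250:290])[0]+250
    if len(c)>2: L.append([c[0],r]);Q.append([c[-1]+1,r])
l=onz(m,L,.17);q=onz(m,Q,.17)
print(L,Q)
for p in(l,q):
    k,c=np.polyfit(p[:,1],p[:,0],1);print("yaw",np.arctan(-k),"x at y=-.24",k*-.24+c, np.round(p[:,0]-k*p[:,1]-c,4))
rows=np.where(bl[:,262:280].any(1))[0];print(rows[0],rows[rows<335][-1]);print(onz(m,[[267.5,rows[0]],[275,rows[rows<335][-1]+1]],.17))
E
```

```text
[[np.int64(265), 72], [np.int64(265), 84], [np.int64(265), 96], [np.int64(266), 108], [np.int64(266), 120], [np.int64(266), 132], [np.int64(267), 144], [np.int64(267), 156], [np.int64(268), 168], [np.int64(268), 180], [np.int64(268), 192], [np.int64(269), 204], [np.int64(273), 310], [np.int64(273), 318]] [[np.int64(270), 72], [np.int64(271), 84], [np.int64(272), 96], [np.int64(271), 108], [np.int64(272), 120], [np.int64(272), 132], [np.int64(272), 144], [np.int64(273), 156], [np.int64(273), 168], [np.int64(273), 180], [np.int64(274), 192], [np.int64(274), 204], [np.int64(277), 310], [np.int64(277), 318]]
yaw 0.12129666502340043 x at y=-.24 0.5452375275144258 [ 0.0005  0.0001 -0.0002  0.0003 -0.0001 -0.0004  0.0001 -0.0003  0.0002
 -0.0001 -0.0005  0.      0.0003  0.    ]
yaw 0.11770141197412792 x at y=-.24 0.5495127394903546 [-0.0004  0.0002  0.0007 -0.0004  0.0002 -0.0001 -0.0003  0.0002 -0.
 -0.0003  0.0002 -0.      0.0001 -0.0001]
66 327
[[ 0.53461782 -0.13217886  0.17      ]
 [ 0.56137414 -0.35924797  0.17      ]]
```

View pics/c2.png

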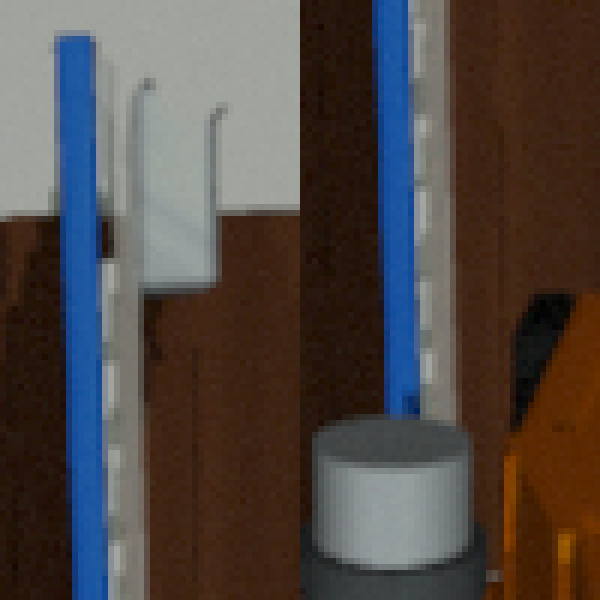

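The slab's −x face is the blue left edge. The slab centre is about (0.551, −0.246) with yaw 0.12. I align over it, go partway down with the tips still above the edge, and check.

Call:
servo_tool([
  [0,0,-0.029,0,0,0,-1],
  [0,0,0,-0.8,0.4,0,-1],
  [0,0,0,0,0,1.5,-1],
  [0,0,0,0,0,2,-1],
  [0,0,0,0,0,1.5,-1],
  [0,0,0,0,0,0,-1],
  [0,0,0,0,0,0,-1],
  [0,0,0,0,0,0,-1],
])

```text
time: 9.9
ee_pos: [0.5513, -0.2467, 0.2874]
eef_rot: [3.14, 0.001, 1.689]
wrist_force: [0.3, -0.1, -0.4]
gripper_width: 0.447
grip_force: 66.6
```

```bash
python3 - <<'E'
from h import *
from bench import imaging,robot
s=robot.observe();m=imaging.camera_model("wrist"); im=imaging.read_camera("wrist")
sc=imaging.read_camera("scene");ms=imaging.camera_model("scene")
c=np.zeros((600,800,3),np.uint8)
c[:420,:400]=im[:,70:470]
c[:600,400:800]=cv2.resize(sc[150:300,150:250],(400,600),interpolation=cv2.INTER_CUBIC)
cv2.imwrite("pics/w5.png",c[:,:,::-1]);print(s["ee_pos"],s["eef_rot"],s["gripper_width"],s["wrist_force"])
hsv=cv2.cvtColor(im,cv2.COLOR_RGB2HSV)
bl=(hsv[:,:,0]>100)&(hsv[:,:,0]<125)&(hsv[:,:,1]>150)&(hsv[:,:,2]>90)
L=[]
for r in range(30,200,10):
    k=np.where(bl[r,240:300])[0]+240
    if len(k)>2: L.append([k[0]-.3,r])
p=onz(m,L,.17); p=p[:,:2]-s["ee_pos"][:2]; y=s["eef_rot"][2]
tx=p@[np.cos(y),np.sin(y)];ty=p@[np.sin(y),-np.cos(y)]
print("left face rel. tool: ",np.polyfit(tx,ty,1)," want offset -.005"); print("ends",tx[:1])
r=np.where(bl[:,240:300].any(1))[0]; print(r[0],onz(m,[[268,r[0]]],.17))
E
```

```text
[ 0.55125696 -0.24670154  0.28736138] [3.14026183e+00 1.19880958e-03 1.68882134e+00] 0.44676985139751046 [ 0.29425243 -0.14919271 -0.38524139]
left face rel. tool:  [ 0.00118629 -0.00579465]  want offset -.005
ends [0.11494701]
39 [[ 0.53730992 -0.1320446   0.17      ]]
```

View pics/w5.png

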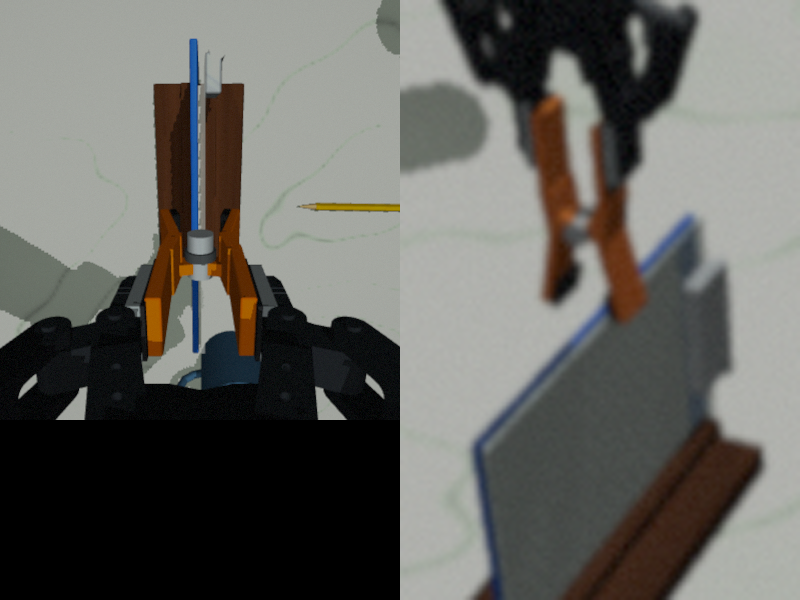

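The jaws straddle the slab line. The left face sits at −5.8 mm against the −5 mm wanted, and the end is 115 mm away, so the clamp is at mid length. I descend to 22 mm pad depth.

Call:
servo_tool([
  [0,0,0,0,-0.1,0.5,-1],
  [0,0,0,0,0,1,-1],
  [0,0,0,0,0,1,-1],
  [0,0,0,0,0,1,-1],
  [0,0,0,0,0,1,-1],
  [0,0,0,0,0,0.5,-1],
  [0,0,0,0,0,0,-1],
  [0,0,0,0,0,0,-1],
])

```text
time: 10.8
ee_pos: [0.55, -0.2466, 0.2364]
eef_rot: [3.141, 0.0, 1.689]
wrist_force: [0.7, 0.0, -0.8]
gripper_width: 0.45
grip_force: 66.6
```

```bash
python3 - <<'E'
from h import *
from bench import imaging,robot
s=robot.observe();im=imaging.read_camera("wrist");sc=imaging.read_camera("scene")
c=np.zeros((600,800,3),np.uint8)
c[:420,:400]=im[:,70:470]
c[:600,400:800]=cv2.resize(sc[150:300,150:250],(400,600),interpolation=cv2.INTER_CUBIC)
cv2.imwrite("pics/w6.png",c[:,:,::-1]);print(s["ee_pos"],s["eef_rot"],s["gripper_width"],s["wrist_force"])
E
```

```text
[ 0.54996154 -0.24663217  0.23644949] [3.14134783e+00 2.06498400e-04 1.68880797e+00] 0.4499348223783639 [ 0.69877909  0.04961119 -0.76372744]
```

View pics/w6.png

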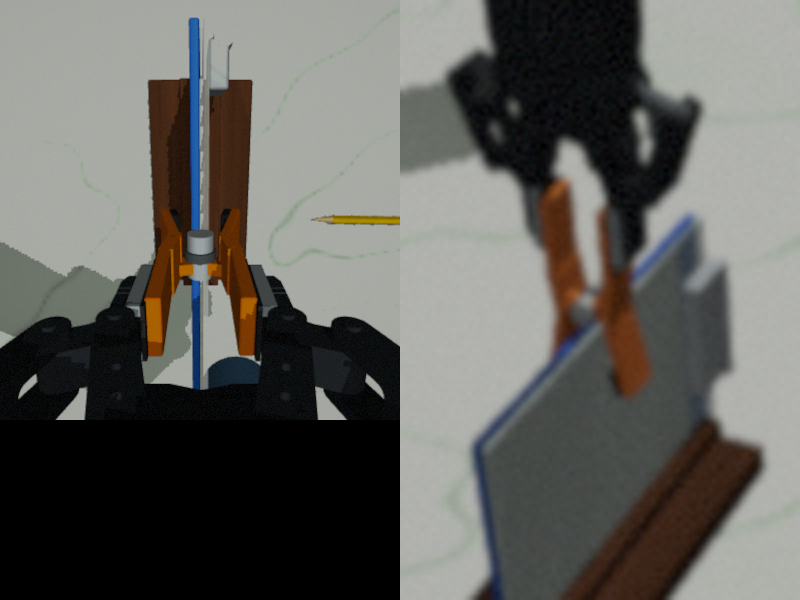

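The jaws straddle the board and cover, with the tips well below the edge and no contact force. I go 2 mm deeper, then release gradually.

Call:
servo_tool([
  [0,0,0,0,0,0.2,-1],
  [0,0,0,0,0,0,-0.05],
  [0,0,0,0,0,0,0.05],
  [0,0,0,0,0,0,0.15],
  [0,0,0,0,0,0,0.25],
  [0,0,0,0,0,0,0.4],
  [0,0,0,0,0,0,0.7],
  [0,0,0,0,0,0,1],
])

```text
time: 11.7
ee_pos: [0.55, -0.2466, 0.2346]
eef_rot: [3.141, 0.0, 1.689]
wrist_force: [0.2, -0.3, 0.1]
gripper_width: 0.992
grip_force: 0.0
```

Call:
servo_tool([
  [0,0,0,0,0,0,1],
  [0,0,0,0,0,0,1],
  [0,0,0,0,0,0,1],
  [0,0,0,0,0,0,1],
  [0,0,0,0,0,-0.5,1],
  [0,0,0,0,0,-1,1],
  [0,0,0,0,0,-2,1],
  [0,0,0,0,0,-3,1],
])

```text
time: 12.5
ee_pos: [0.5492, -0.2461, 0.2991]
eef_rot: [-3.139, -0.002, 1.689]
wrist_force: [-0.1, 0.2, 0.7]
gripper_width: 1.003
grip_force: 0.0
```

Call:
servo_tool([
  [0,0,0,0,0,-3,1],
  [0,0,0,0,0,-3,1],
  [0,0,0,0,0,-1,1],
  [0,0,0,0,0,0,1],
  [0,0,0,0,0,0,1],
  [0,0,0,0,0,0,1],
  [0,0,0,0,0,0,1],
  [0,0,0,0,0,0,1],
])

```text
time: 13.3
ee_pos: [0.5496, -0.2464, 0.3681]
eef_rot: [-3.14, -0.001, 1.689]
wrist_force: [0.7, 0.6, -0.4]
gripper_width: 1.002
grip_force: 0.0
```

```bash
python3 - <<'E'
from h import *
from bench import imaging,robot
s=robot.observe();im=imaging.read_camera("wrist");sc=imaging.read_camera("scene")
c=np.zeros((600,800,3),np.uint8)
c[:420,:400]=im[:,70:470]
c[:600,400:800]=cv2.resize(sc[150:300,150:250],(400,600),interpolation=cv2.INTER_CUBIC)
cv2.imwrite("pics/w7.png",c[:,:,::-1]);print(s["ee_pos"],s["eef_rot"],s["gripper_width"],s["wrist_force"])
E
```

```text
[ 0.54958726 -0.24640782  0.36809963] [-3.14017194e+00 -1.29624759e-03  1.68875656e+00] 1.0015110606467306 [ 0.7299548   0.55619471 -0.42162732]
```

View pics/w7.png

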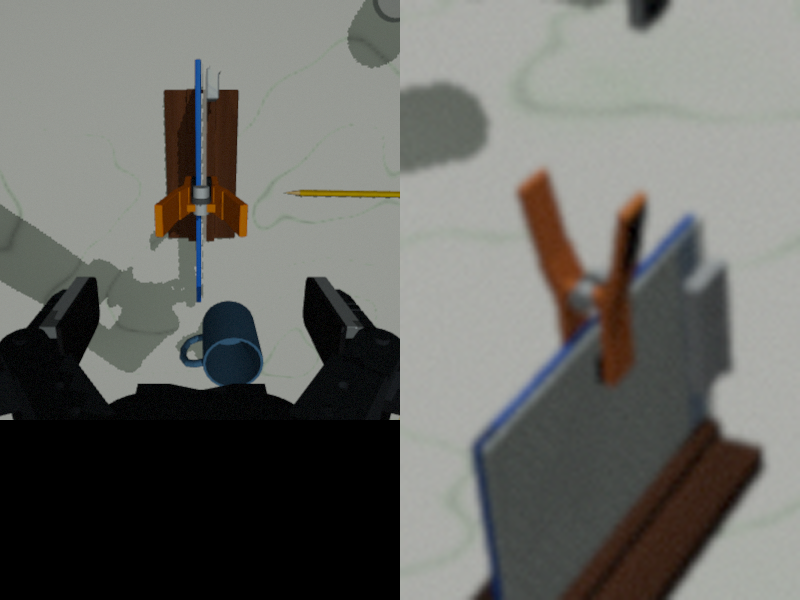

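The clamp stands upright and symmetric at mid length, with its jaw tips well below the edge and the gripper clear.

```bash
python3 -c "
from bench import robot
print(robot.job_done())"
```

```text
the job is handed in; nothing more can be done
None
```

The clamp is clipped upright, handles up, on the middle of the clipboard's top edge over the board and cover sheet, with both pads by my estimate 20–28 mm below the edge; the gripper is clear, nothing else was touched, and the job was handed in at about 13 s (no verdict was returned).

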